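# Take the blade nut off the desk fan

## Task

The fan is being taken apart for washing: its front grille is already off, and a bulldog clip keeps the blade from spinning. Unscrew the blade nut in the middle - fans come with either thread, so try it one way and, if it will not turn, the other - then lift it off and finish while still holding it in the gripper, about five centimetres straight above the threaded stub it came from. Leave the other things on the table as they are.

Things in the scene. Friction and masses are not known exactly. Their poses are not given: they have to be found in the camera images.
- nut: The blade nut: ribbed, domed white plastic cap on the fan's axis, open below. 46 mm across, 33 mm high, 60 g. Origin: centre of its lower rim; z axis up out of the dome; screwed home, its x axis lies along the fan's x axis within 0.05 rad. Upright side wall, to be gripped 3 to 26 mm above the rim. Where the nut will not turn, the fingers slip round it. Screwed home, the rim rests on the blade hub.
- nut_grip (a point): Point on the nut's axis 15 mm above its lower rim, mid-height of the side wall.
- stub_tip (a point): Top centre of the steel threaded stub the nut is screwed on, 195 mm above the table; the stub is 36 mm over its thread and stands 23 mm out of the hub. It has a coarse quick thread: turned the loosening way the nut rises about 2 mm, is free after 65 degrees (1.1 rad) and can be lifted off from there to 2.0 rad.
- hub_seat (a point): Centre of the hub's flat top, 60 mm across, 172 mm above the table: the nut's seat. Turned the wrong way, the nut is hard against its stop within 0.2 rad and stays on. Which way loosens (clockwise or anticlockwise from above) differs from fan to fan and cannot be seen.
- fan: White desk fan, standing fast, head tipped to face straight up, front grille off. Origin: on the table under the middle of its base; z up along the fan's axis, which nut, hub and stub share. Five blades, held still, radius 118 mm, highest point 165 mm; rear grille rim radius 135 mm, top at 164 mm; the bulldog clip pinning a blade stands at radius 105 to 155 mm, up to 190 mm high. The space above is free.
- stapler: Bystander: red metal stapler, 145 x 38 x 50 mm, origin under its centre, x axis along it.
- tape_1: Bystander: roll of clear tape lying flat, 92 mm diameter, 19 mm high, origin under its centre.
- tape_2: Bystander: second roll of clear tape, same size, lying near the fan.
- pencil_case: Bystander: plastic pencil case, 204 x 74 x 45 mm, origin under its centre, x axis along it.
- ramekin: Bystander: ceramic ramekin, 88 mm diameter, 45 mm high, holding the grille's latches; near the fan. Origin under its centre.
- clip: Bystander: a second bulldog clip, loose, about 40 x 32 x 32 mm, lying near the fan. Origin under its middle.
- screwdriver: Bystander: screwdriver, 175 mm long, 23 mm thick, lying along its x axis, origin on the table under the front of its handle.
Mind the look-alikes: they are no part of the job. Leave any red look-alike of the nut alone.

How it is judged:
On the way, in this order (a step that is already met when the one before it is completed fails the run):
1. the nut has been turned loose on its thread, by at least 0.6 rad, before it leaves the stub (angle between the x axis of nut and the x axis of fan, either way round above 0.6 rad and z of nut in the frame of fan below 0.182 m and horizontal distance between nut and fan below 0.006 m), for 0.05 s.
2. the nut is lifted off the stub, held in the fingers (z of nut in the frame of fan above 0.215 m and contact force between the fingers and nut above 1 N), for 0.1 s.
At the end, for the whole second after the job is handed in: The nut is held still in the fingers (finger contact over 1 N, speed under 30 mm/s), touching nothing of the fan, with its lower rim at least 30 mm above the tip of the threaded stub (225 mm above the table) and within 50 mm of the fan's axis (z of nut in the frame of fan above 0.225 m and horizontal distance between nut and fan below 0.05 m and contact force between the fingers and nut above 1 N and contact force between nut and fan below 0.05 N and linear speed of nut below 0.03 m/s); the arm keeps its last pose, push and grip.
It fails at once if a thing standing by (stapler, tape rolls, pencil case, ramekin, loose clip, screwdriver) is moved by more than 30 mm (distance of any of stapler, tape_1, tape_2, pencil_case, ramekin, clip, screwdriver from where it was at the start of the episode above 0.03 m).
It also fails if it takes over 38 s, if anything falls off the work surface, if the arm or the gripper's body presses on something with over 40 N, if the wrist force passes 120 N, or if a joint passes its speed limit or range.

## Robot

A 6-joint arm with a two-finger parallel gripper is mounted at the origin on the work surface. World frame = base frame: x ahead of the robot, y to its left, z up, the work surface at z = 0. Lengths are in m, angles in rad, forces in N, time in s.
With the tool pointing down it reaches from about 0.35 to 0.975 m from the base axis. Payload 4.9 kg.
Tool frame: the origin (TCP) lies at the very end of the fingers, on their centre line; the grasp point (between the pads) lies 19 mm behind it; z points along the fingers, y is the line along which they close (so a half turn about z gives the same grasp; the last joint's range is limited). The gripper opens to 85 mm and grips with 20 to 120 N. Pads are 22 mm wide; open, the fingers measure 114 mm over their backs; the gripper's body (76 mm by 85 mm) begins 54 mm behind the grasp point. The pads swing forward as they close: fully open they stand 13 mm farther back than shut.
Start: joints at [-1.26, 0.053, 1.613, -0, 1.476, -0.119], TCP at [0.26, -0.568, 0.231] pointing down, gripper open.
Joint ranges: [-3.01, 3.01], [-1.01, 2.22], [0.06, 2.58], [-1.02, 4.17], [0.09, 2.62], [-3.14, 3.14]. Speed limits (rad/s): [2.57, 2.57, 3.14, 3.14, 3.14, 3.14].

## Interface

Orientations are given as a rotation vector (axis times angle).
In Python, from station import ctrl, imaging gives the robot as it stands.
- The arm moves only by the tool play_rows, never from a script. Its argument "series" is a list of rows, each a list of 3 entries, a list of its own where there are three numbers: the opening, from 0 (shut) to 1 (fully open), then the shift along the tool's x, y, z each as a share of 0.05 m, from -1 to 1, then the turn, a rotation vector about the tool's x, y, z each as a share of 8 degrees, from -1 to 1. In form: [[grip, [dx, dy, dz], [ax, ay, az]], ...]. A call has 1 to 8 rows; each row shifts and turns the commanded pose from where the row before left it, along the tool's axes as they then stand; what a row does not reach is not made up. A row lasts 1/8 s, in which the tool goes at most 62.5 mm and 10.7 degrees, less where a joint would pass 70% of its speed; a pose out of reach is approached as far as the arm can. A call with a number of a shift or a turn outside -1 to 1 is refused whole. A call with a gripper value outside its range is refused whole. The fingers move at their own pace and stop on an object; "force" is the grip in N (left out, the last holds). Time passes only in rows, so rows that do not move let the fingers close. It gives the time, the measured TCP pose, the force, the opening and the grip force at its end, in the units of the state.
- ctrl.get_obs(): the state, without advancing time (a new reading comes with each control period).
- imaging.get_image(name): name is "scene" or "top"; returns a dict with "color" (400x640x3 uint8, blue, green, red), "fx", "fy", "cx", "cy" (pixels), "D" ([k1, k2, p1, p2, k3] as OpenCV has them; the pictures are not rectified), "extrinsics" (4x4, takes a point from world to camera coordinates). Camera axes: x right, y down, z forward; pixel columns grow to the right and rows downward; lengths in m; the calibration is good to about 2 mm. A picture is of the moment at which its call begins. There is no depth.
- ctrl.finish_job(): hands the job in; it is judged then, once.
The state is a dict: "t": time; "q": joint angles; "dq": joint speeds; "effort": joint torques, N m; "tool_pos": TCP position; "tool_rot": TCP orientation; "contact_force": force on the tool from outside, world axes, zero at the start; "wrist_torque": the same for the moment, N m; "opening": finger opening in m; "grip_force": force on a finger pad.
Only numpy, scipy, OpenCV 4.12 (cv2) and the standard library are available. Lean on these libraries where they do the work, as an engineer would, in place of code of your own. Each camera call takes 0.05 s, during which the arm holds its last target. There are 200 camera calls.

## Working session

There is one attempt and no reset: what is moved stays moved. The work goes in short steps, Python scripts to look and compute and a tool call to move; the robot and the scene stay as the last step left them, time stands still between calls to the robot, and variables do not carry over. Pictures are saved under pics/ and viewed, at most 10 in all, crops included, and the job is handed in when it is done.

Besides the shell and the picture viewer there is one more tool, called in YAML: its name, and indented under it one key for each argument. play_rows: Moves the arm, as the interface text tells. Shift numbers are shares of 0.05 m and turn numbers shares of 8 degrees, none past 1 either way. Its arguments: {"type":"object","properties":{"series":{"type":"array"},"force":{"type":"number"}},"required":["series"]}

```bash
mkdir -p pics
python3 - <<'E'
from station import ctrl, imaging
import cv2,numpy as np,pickle
o=ctrl.get_obs();print(o['t'],o['tool_pos'],o['tool_rot'],o['opening'])
d={n:imaging.get_image(n) for n in('scene','top')}
pickle.dump(d,open('im0.pkl','wb'))
for n in d: cv2.imwrite(f'pics/{n}0.png',d[n]['color']);e=d[n]['extrinsics'];print(n,-e[:3,:3].T@e[:3,3],d[n]['fx'],d[n]['D'])
E
```

```text
0.0 [ 0.26025848 -0.56755388  0.23003944] [-3.06728188e+00 -6.69572351e-01  3.00795898e-04] 0.08551887020833822
scene [ 1.11102408 -0.74209902  0.98736256] 409.09319852705806 [-0.08924383  0.          0.          0.          0.        ]
top [ 0.27602742 -0.01736011  1.18523162] 368.4028297186268 [0.01989891 0.         0.         0.         0.        ]
```

View pics/scene0.png

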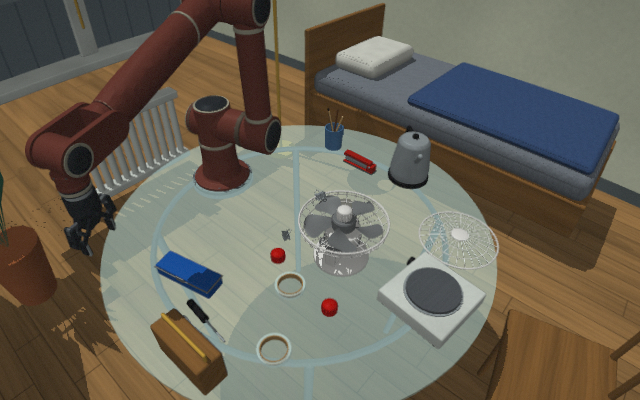

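View pics/top0.png

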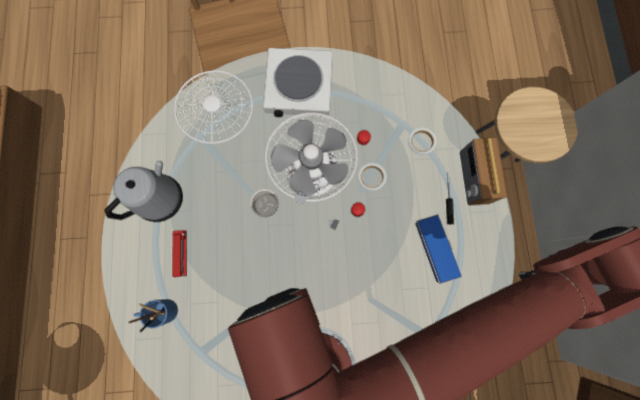

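The nut shows as a white cap on the fan's axis, near (344,211) in scene and (311,152) in top. The red look-alikes lie away from it on the table. The blade clip is near (320,196) in scene and (300,200) in top. Next I'll locate the nut by colour in both views.

```bash
cat > h.py <<'E'
import cv2,numpy as np
def ray(d,uv):
    K=np.array([[d['fx'],0,d['cx']],[0,d['fy'],d['cy']],[0,0,1]])
    p=cv2.undistortPoints(np.array([[uv]],float),K,np.array(d['D']))[0,0]
    R=d['extrinsics'][:3,:3];t=d['extrinsics'][:3,3]
    return -R.T@t, R.T@np.array([*p,1])
def onz(d,uv,z):
    c,r=ray(d,uv);return c+r*(z-c[2])/r[2]
def cross(rs):
    A=0;b=0
    for c,r in rs:
        r=r/np.linalg.norm(r);P=np.eye(3)-np.outer(r,r);A=A+P;b=b+P@c
    return np.linalg.solve(A,b)
def blob(d,uv,rad=16,thr=175):
    im=d['color'];m=((im.min(2)>thr)&(np.ptp(im,axis=2)<45)).astype(np.uint8)
    k=np.zeros_like(m);cv2.circle(k,uv,rad,1,-1);m&=k
    n,l,s,c=cv2.connectedComponentsWithStats(m)
    i=1+np.argmax(s[1:,4]);return c[i],s[i]
E
python3 - <<'E'
from h import *;import pickle
d=pickle.load(open('im0.pkl','rb'))
a=[]
for n,uv in(('scene',(344,211)),('top',(311,152))):
    x,y=uv;a.append(cv2.resize(d[n]['color'][y-32:y+33,x-32:x+33],(390,390),interpolation=0))
    for t in(150,175,200):
        c,s=blob(d[n],uv,14,t);print(n,t,c,s,onz(d[n],c,.195 if n=='scene' else .2))
cv2.imwrite('pics/crop.png',np.hstack(a))
E
```

```text
scene 150 [343.98275862 209.49137931] [337 205  15  10 116] [ 0.61143186 -0.0187448   0.195     ]
scene 175 [343.47727273 209.22727273] [338 205  12   9  88] [ 0.60964301 -0.01882439  0.195     ]
scene 200 [341.46428571 209.96428571] [338 207   8   6  28] [ 0.60725771 -0.02520818  0.195     ]
top 150 [312.04867257 149.97345133] [304 139  18  21 226] [ 0.61829382 -0.029736    0.2       ]
top 175 [310.74509804 151.58823529] [304 145  14  14 153] [ 0.61379093 -0.02579376  0.2       ]
top 200 [310.9787234  152.24468085] [306 147  11  11  94] [ 0.61182587 -0.026328    0.2       ]
```

View pics/crop.png

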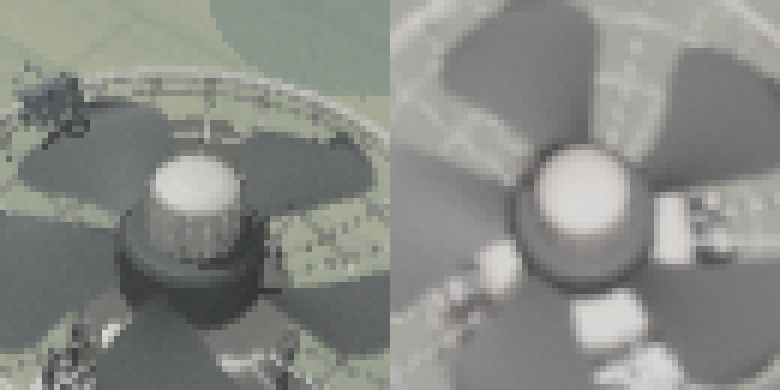

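The crop shows the nut's dome in top at about (310.9,151.3). In scene its column is 344.0 and its rows run from about 204 to 223.

Run:
```python
from h import *;import pickle
from scipy.spatial.transform import Rotation as R
d=pickle.load(open('im0.pkl','rb'))
print(onz(d['top'],(310.9,151.3),.2),onz(d['scene'],(344,213.3),.188))
print(cross([ray(d['top'],(310.9,151.3)),ray(d['scene'],(344,211.5))]))
# bulldog clip and fan rim: clip direction
print('clip',onz(d['top'],(300,200),.17),onz(d['scene'],(320,196),.18))
from station import ctrl
o=ctrl.get_obs();M=R.from_rotvec(o['tool_rot']).as_matrix();print(M)
p=np.array([.6135,-.0255,.30]);print(M.T@(p-o['tool_pos']))
```

```text
[ 0.61460805 -0.02627933  0.2       ] [ 0.61710336 -0.02524061  0.188     ]
[ 0.61660269 -0.02601701  0.19513679]
clip [0.48364237 0.01289348 0.17      ] [ 0.50977808 -0.00557187  0.18      ]
[[ 9.09045370e-01  4.16696755e-01 -5.73678076e-04]
 [ 4.16697093e-01 -9.09043668e-01  1.77252513e-03]
 [ 2.17107045e-04 -1.85035575e-03 -9.99998265e-01]]
[ 0.54703006 -0.34574261 -0.0690661 ]
```

play_rows:
  series:
    - [1,[0.2,-0.1,-1],[0,0,0]]
    - [1,[0.843,-0.532,-1],[0,0,0]]
    - [1,[0.843,-0.532,0],[0,0,0]]
    - [1,[0.843,-0.532,0],[0,0,0]]
    - [1,[0.843,-0.532,0],[0,0,0]]
    - [1,[0.843,-0.532,0],[0,0,0]]
    - [1,[0.843,-0.532,0],[0,0,0]]
    - [1,[0.843,-0.532,0],[0,0,0]]

```text
t: 1.1
tool_pos: [0.4554, -0.2704, 0.325]
tool_rot: [-3.069, -0.67, 0.001]
contact_force: [0.7, -0.7, -0.3]
opening: 0.0854
grip_force: 0.0
```

play_rows:
  series:
    - [1,[0.843,-0.532,0],[0,0,0]]
    - [1,[0.843,-0.532,0],[0,0,0]]
    - [1,[0.843,-0.532,0],[0,0,0]]
    - [1,[0.843,-0.532,0],[0,0,0]]
    - [1,[0.843,-0.532,0],[0,0,0]]
    - [1,[0.643,-0.432,0],[0,0,0]]
    - [1,[0,0,0],[0,0,0]]
    - [1,[0,0,0],[0,0,0]]

```text
t: 2.1
tool_pos: [0.611, -0.0306, 0.325]
tool_rot: [3.069, 0.67, -0.002]
contact_force: [-0.9, 0.1, -0.3]
opening: 0.0853
grip_force: 0.0
```

```bash
cat > st.py <<'E'
from station import ctrl
from h import *
from scipy.spatial.transform import Rotation as R
o=ctrl.get_obs();M=R.from_rotvec(o['tool_rot']).as_matrix()
np.set_printoptions(precision=4,suppress=True)
print(o['t'],o['q'],o['tool_pos'],o['contact_force'],o['wrist_torque'],o['opening'],o['grip_force'])
print(M,'\nshares to nut xy,z.175:',M.T@(np.array([.6155,-.026,.175])-o['tool_pos'])/.05)
E
python3 st.py
```

```text
2.1 [-0.1713 -0.0163  1.5285 -0.0005  1.6304  0.9696] [ 0.611  -0.0306  0.325 ] [-0.8882  0.0905 -0.2713] [ 0.0068  0.0059 -0.0117] 0.08529453566920164 0.0
[[ 0.909   0.4167 -0.0011]
 [ 0.4167 -0.909  -0.0003]
 [-0.0012 -0.0002 -1.    ]] 
shares to nut xy,z.175: [ 0.1241 -0.0444  3.    ]
```

play_rows:
  series:
    - [1,[0.124,-0.044,0.8],[0,0,0]]
    - [1,[0,0,0.8],[0,0,0]]
    - [1,[0,0,0.4],[0,0,0]]
    - [1,[0,0,0],[0,0,0]]

```text
t: 2.6
tool_pos: [0.6149, -0.0264, 0.2239]
tool_rot: [-3.069, -0.668, 0.005]
contact_force: [0.5, -0.0, 0.4]
opening: 0.0857
grip_force: 0.0
```

```bash
python3 st.py
python3 - <<'E'
from station import imaging
from h import *
a=[]
for n,(x,y) in(('scene',(344,205)),('top',(311,152))):
    d=imaging.get_image(n);a.append(cv2.resize(d['color'][y-40:y+40,x-40:x+40],(400,400),interpolation=cv2.INTER_CUBIC))
cv2.imwrite('pics/near.png',np.hstack(a))
E
```

```text
2.6 [-0.1636  0.0371  1.6414 -0.0001  1.4664  0.9786] [ 0.6149 -0.0264  0.2239] [ 0.4577 -0.0311  0.3648] [ 0.0343  0.0015 -0.004 ] 0.08565383964744372 0.0
[[ 0.9096  0.4156 -0.0033]
 [ 0.4156 -0.9096  0.0004]
 [-0.0028 -0.0018 -1.    ]] 
shares to nut xy,z.175: [0.0166 0.0002 0.9781]
```

View pics/near.png

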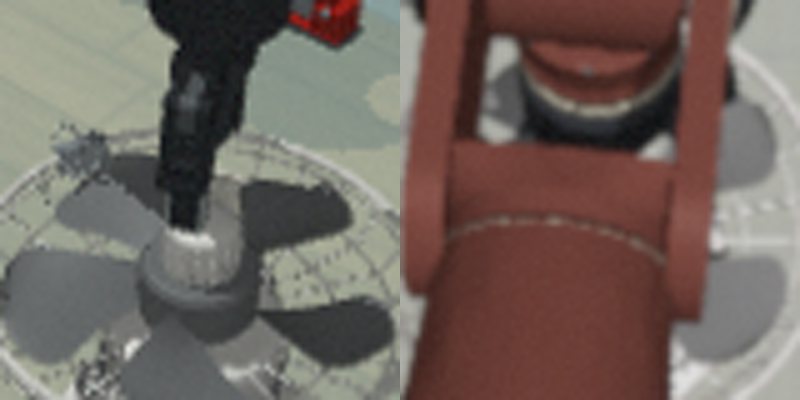

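One finger stands in front of the nut, slightly to its left, as its azimuth predicts. The gripper is centred, so I'll go down and grip.

play_rows:
  series:
    - [1,[0,0,0.5],[0,0,0]]
    - [1,[0.01,0,0.47],[0,0,0]]
    - [1,[0,0,0],[0,0,0]]
    - [1,[0,0,0],[0,0,0]]

```text
t: 3.2
tool_pos: [0.6177, -0.0257, 0.1795]
tool_rot: [3.068, 0.67, 0.005]
contact_force: [0.4, -0.4, 0.0]
opening: 0.0854
grip_force: 0.0
```

play_rows:
  series:
    - [0,[0,0,0],[0,0,0]]
    - [0,[0,0,0],[0,0,0]]
    - [0,[0,0,0],[0,0,0]]
    - [0,[0,0,0],[0,0,0]]
    - [0,[0,0,0],[0,0,0]]
    - [0,[0,0,0],[0,0,0]]
  force: 60

```text
t: 3.95
tool_pos: [0.6171, -0.025, 0.1786]
tool_rot: [-3.069, -0.67, -0.003]
contact_force: [-1.5, 2.4, 6.0]
opening: 0.0437
grip_force: 61.7
```

```bash
python3 st.py
```

```text
3.95 [-0.1614  0.0713  1.6827  0.001   1.3859  0.9792] [ 0.6171 -0.025   0.1786] [-1.4875  2.4397  5.9607] [0.3781 0.2234 0.0102] 0.04371855090767001 61.682221787050366
[[ 0.9089  0.4169  0.0017]
 [ 0.4169 -0.909   0.0007]
 [ 0.0019  0.0001 -1.    ]] 
shares to nut xy,z.175: [-0.0368  0.0042  0.0712]
```

The opening is slightly under 46 mm with an upward force, so the grip is high on the dome's edge. I'll open a little, go about 6 mm lower and grip again.

play_rows:
  series:
    - [0.75,[0,0,0],[0,0,0]]
    - [0.75,[0,0,0],[0,0,0]]
    - [0.75,[0,0,0.06],[0,0,0]]
    - [0.75,[0,0,0.06],[0,0,0]]
    - [0.75,[0,0,0],[0,0,0]]

```text
t: 4.58
tool_pos: [0.6161, -0.0255, 0.1703]
tool_rot: [-3.069, -0.67, 0.002]
contact_force: [-0.5, -0.5, -0.0]
opening: 0.0639
grip_force: 0.0
```

play_rows:
  series:
    - [0,[0,0,0],[0,0,0]]
    - [0,[0,0,0],[0,0,0]]
    - [0,[0,0,0],[0,0,0]]
    - [0,[0,0,0],[0,0,0]]
    - [0,[0,0,0],[0,0,0]]
  force: 60

```text
t: 5.2
tool_pos: [0.6167, -0.0253, 0.1714]
tool_rot: [-3.069, -0.67, -0.001]
contact_force: [0.3, 0.9, 2.2]
opening: 0.0445
grip_force: 61.4
```

```bash
python3 st.py
```

```text
5.2 [-0.1617  0.0771  1.689   0.0004  1.375   0.9791] [ 0.6167 -0.0253  0.1714] [0.2734 0.9359 2.1847] [0.2595 0.0227 0.053 ] 0.04449841745604104 61.375400768592954
[[ 0.909   0.4168  0.0006]
 [ 0.4168 -0.909   0.0002]
 [ 0.0007  0.     -1.    ]] 
shares to nut xy,z.175: [-0.0277  0.0024 -0.0714]
```

play_rows:
  series:
    - [0,[0,0,0],[0,0,-0.6]]
    - [0,[0,0,0],[0,0,-0.6]]
    - [0,[0,0,0],[0,0,-0.6]]
    - [0,[0,0,0],[0,0,-0.6]]
    - [0,[0,0,0],[0,0,-0.6]]

```text
t: 5.82
tool_pos: [0.6166, -0.0251, 0.1719]
tool_rot: [-2.861, -1.297, -0.001]
contact_force: [-1.9, 2.7, 5.2]
opening: 0.0445
grip_force: 61.6
```

```bash
python3 st.py
```

```text
5.825 [-0.1616  0.0767  1.6886  0.0006  1.3761  0.5577] [ 0.6166 -0.0251  0.1719] [-1.8689  2.6687  5.2356] [ 0.3612  0.3342 -0.0661] 0.044507564120923535 61.55606380663812
[[ 0.659   0.7522  0.0003]
 [ 0.7522 -0.659   0.0006]
 [ 0.0006 -0.0002 -1.    ]] 
shares to nut xy,z.175: [-0.0273 -0.0053 -0.0627]
```

The torque about the axis stays near zero past the 0.2 rad stop and the vertical force is rising, so the nut is loosening anticlockwise. I'll continue that way.

play_rows:
  series:
    - [0,[0,0,-0.006],[0,0,-0.8]]
    - [0,[0,0,-0.006],[0,0,-0.8]]
    - [0,[0,0,-0.006],[0,0,-0.8]]
    - [0,[0,0,-0.006],[0,0,-0.8]]
    - [0,[0,0,-0.006],[0,0,-0.8]]
    - [0,[0,0,0],[0,0,-0.8]]
    - [0,[0,0,0],[0,0,-0.8]]
    - [0,[0,0,0],[0,0,-0.8]]

```text
t: 6.82
tool_pos: [0.617, -0.0258, 0.1731]
tool_rot: [2.018, 2.406, 0.001]
contact_force: [1.9, -0.3, 1.1]
opening: 0.0448
grip_force: 61.3
```

```bash
python3 st.py
```

```text
6.825 [-0.162   0.0758  1.6874 -0.0006  1.3767 -0.3369] [ 0.617  -0.0258  0.1731] [ 1.9122 -0.2955  1.0529] [-0.0226 -0.1851 -0.0067] 0.044764038087853 61.34721734561026
[[-0.1741  0.9847  0.0016]
 [ 0.9847  0.1741 -0.0008]
 [-0.0011  0.0014 -1.    ]] 
shares to nut xy,z.175: [ 0.0023 -0.0309 -0.0375]
```

play_rows:
  series:
    - [0,[0,0,0],[0,0,-0.8]]
    - [0,[0,0,0],[0,0,0]]
    - [0,[0,0,-0.05],[0,0,0]]
    - [0,[0,0,-0.05],[0,0,0]]
    - [0,[0,0,-0.05],[0,0,0]]
    - [0,[0,0,0],[0,0,0]]

```text
t: 7.58
tool_pos: [0.6166, -0.0255, 0.1804]
tool_rot: [1.886, 2.512, 0.0]
contact_force: [0.1, 0.5, -1.1]
opening: 0.0444
grip_force: 61.2
```

```bash
python3 st.py
```

```text
7.575 [-0.1618  0.0697  1.6814 -0.      1.3901 -0.4448] [ 0.6166 -0.0255  0.1804] [ 0.0711  0.475  -1.1374] [ 0.0044  0.0086 -0.023 ] 0.04443952883321203 61.161327017471194
[[-0.2793  0.9602  0.0004]
 [ 0.9602  0.2793 -0.0001]
 [-0.0002  0.0004 -1.    ]] 
shares to nut xy,z.175: [-0.0037 -0.0243  0.1073]
```

It lifted freely, with about −1 N of vertical force. Now I'll raise it to about 50 mm above the stub.

play_rows:
  series:
    - [0,[0,0,-0.2],[0,0,0]]
    - [0,[0,0,-0.3],[0,0,0]]
    - [0,[0,0,-0.3],[0,0,0]]
    - [0,[0,0,-0.3],[0,0,0]]
    - [0,[0,0,-0.2],[0,0,0]]
    - [0,[0,0,0],[0,0,0]]
    - [0,[0,0,0],[0,0,0]]
    - [0,[0,0,0],[0,0,0]]

```text
t: 8.57
tool_pos: [0.6161, -0.0254, 0.2441]
tool_rot: [-1.885, -2.512, 0.001]
contact_force: [0.3, -0.0, -1.4]
opening: 0.0445
grip_force: 61.2
```

```bash
python3 st.py
python3 - <<'E'
from station import imaging
from h import *
d=imaging.get_image('scene');x,y=344,200
cv2.imwrite('pics/lift.png',cv2.resize(d['color'][y-50:y+50,x-50:x+50],(500,500),interpolation=cv2.INTER_CUBIC))
E
```

```text
8.575 [-0.1618  0.0269  1.6182  0.      1.4982 -0.445 ] [ 0.6161 -0.0254  0.2441] [ 0.2961 -0.0018 -1.4114] [ 0.0278 -0.0305 -0.106 ] 0.04450689856227126 61.152833104133606
[[-0.2794  0.9602 -0.0016]
 [ 0.9602  0.2794  0.0003]
 [ 0.0007 -0.0015 -1.    ]] 
shares to nut xy,z.175: [-0.0098 -0.0123  1.3811]
```

View pics/lift.png

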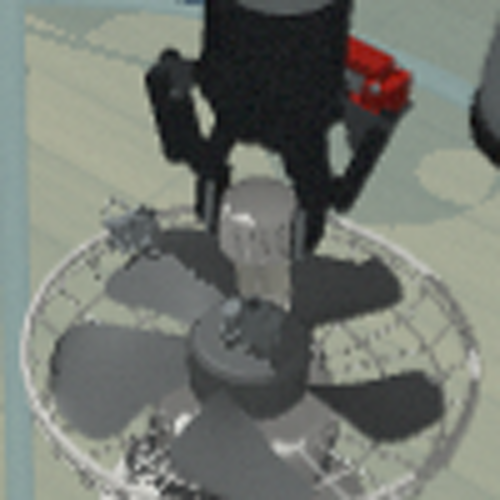

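The nut is held between the fingers at about (258,220) in the crop. The bare stub shows below it at (255,325), with a clear gap.

```bash
python3 -c "
from station import ctrl
print(ctrl.finish_job())"
```

```text
the job is handed in; nothing more can be done
None
```

The job is handed in: the nut came loose turning anticlockwise and is held in the gripper about 5 cm above the bare stub, but the hand-in gave no verdict, so I don't know how it was judged.

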